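Load the V-groove rack and stack its tray

ROBOT

A 6-joint arm with a two-finger parallel gripper is mounted at the origin on a cart in front of the work surface, level with it; the furniture and walls round the work are solid. World frame = base frame: x ahead of the robot, y to its left, z up, the work surface at z = 0. Lengths are in m, angles in rad, forces in N, time in s.
With the tool pointing down it reaches from about 0.4 to 0.825 m from the base axis. Payload 7 kg.
Tool frame: the origin (TCP) lies at the very end of the fingers, on their centre line; the grasp point (between the pads) lies arm.hold_point_z behind it (arm.hold_point_z is the distance from the TCP to the grasp point, in m); z points along the fingers, y is the line along which they close (so a half turn about z gives the same grasp; the last joint's range is limited). The gripper opens to 88 mm and grips with 3 to 60 N. Pads are 19 mm wide; open, the fingers measure 130 mm over their backs; the gripper's body (78 mm by 193 mm) begins 47 mm behind the grasp point.
Start: joints at [-0.889, 0.359, 0.012, 0, -1.224, -0.288], TCP at [0.259, -0.623, 0.227] pointing down, gripper open.
Joint ranges: [-3.07, 3.07], [-1.43, 2.12], [-1.02, 1.25], [-3.03, 1.67], [-3.05, -0], [-3.03, 3.03]. Speed limits (rad/s): [2.39, 2.39, 3.01, 3.14, 3.14, 3.14].

INTERFACE

Orientations are given as [roll, pitch, yaw] about the fixed x, y, z axes, in that order (R = Rz(yaw) Ry(pitch) Rx(roll)).
In Python, from station import arm gives the robot as it stands.
- The arm moves only by the shell command python3 nudge.py FILE [FORCE], which reads ROWS from the file FILE. ROWS is one flat JSON list of numbers that holds 1 to 20 rows one after another, with no inner brackets; each row has 5 numbers: the finger opening in m, then dx, dy, dz in units of 50 mm, then a turn about the tool's z in units of 0.1 rad; each row is the pose to reach, as a shift and turn from the pose commanded when the command began, along the tool's axes at that moment; what a row does not reach only later rows make up. A row lasts 1/12 s, in which the tool goes at most 0.0417 m and 0.125 rad, less where a joint would pass 70% of its speed; a pose out of reach is approached as far as the arm can. The fingers move at their own pace and stop on an object; FORCE is the grip in N (left out, the last holds). Time passes only in rows, so rows that do not move let the fingers close. It prints the time, the measured TCP pose, the force, the opening and the grip force at its end. Input that does not fit is refused with a message, and nothing moves.
- arm.get_state(): the state, without advancing time (a new reading comes with each control period).
- arm.grab_frame(name): name is "scene" or "top" or "wrist"; returns the picture (384x512x3 uint8, red, green, blue); there is no depth.
- arm.camera_params(name): a dict with "fx", "fy", "cx", "cy" (pixels), "T" (4x4, takes a point from camera to world coordinates); the wrist camera has in their place "hand_eye" (4x4, takes a point from camera to tool coordinates, whose origin is the TCP and whose axes are the flange's). Camera axes: x right, y down, z forward; pixel columns grow to the right and rows downward; lengths in m; the calibration is good to about 2 mm. A picture is of the moment at which its call begins: read the wrist's pose just before it. camera_params takes no time and is no camera call.
- arm.job_done(): hands the job in; it is judged then, once.
The state is a dict: "t": time; "q": joint angles; "qd": joint speeds; "joint_efforts": joint torques, N m; "eef_pos": TCP position; "ee_rot": TCP orientation; "force": force on the tool from outside, world axes, zero at the start; "moment": the same for the moment, N m; "width": finger opening in m; "gripper_force": force on a finger pad.
Only numpy, scipy, OpenCV 4.12 (cv2) and the standard library are available. Lean on these libraries where they do the work, as an engineer would, in place of code of your own. Each camera call takes 0.05 s, during which the arm holds its last target. There are 200 camera calls.

TASK

The grey tray sits nested low on the V-groove rack: lift it off by its handle and put it aside on the bench. Lay every octagonal bar lengthwise in a groove of its own, then push each gently along its groove, under the bridge, until its end is fully home against the stop. Finally put the tray back on the rack, turned half a turn from the way it was found, so that it no longer drops over the four pins but stands high, level and square on their tips, clear above the bars; do not disturb the tape roll or the small vice.

Things in the scene. Friction and masses are not known exactly. Their poses are not given: they have to be found in the camera images.
- rack: V-groove rack fixed to the bench, 210 (x) x 222 (y) mm; origin under its centre at bench level, x along the grooves towards the stop. Four 90-degree V-grooves of steel angle, open upward, at y = +81, +27, -27, -81 mm, run from x = -80 to +70 mm; their upper edges are 25 mm above the bench, so the upper 22 mm of a seated bar stands free
- bridge_edge (a point): middle of the near lower edge of the flat bridge over the stop end of the grooves, at rack x = +42 mm, 50.5 mm above the bench (3.5 mm over a seated bar's top at 47 mm). The bridge is 220 mm wide and runs on to x = +76, its top at 55.5 mm; bars must be laid down short of it and slid in beneath
- pin_near_left (a point): tip of one of four 10 mm pins, 87 mm above the bench, here at rack x = -92, y = +40 mm; the others are at (-92, -40), (+92, +88) and (+92, -88). Each stands on a block 16 (x) x 36 (y) mm, 57 mm high; a nested tray lies on the blocks, a stacked one on the pin tips
- end_stop: upright steel plate across the far end of all four grooves, part of the rack, under the bridge; its origin is the same point as the rack's; the face the bars meet is at x = +70 mm. A bar slides along its groove with 1 to 3 N; it must not be pressed against the stop with more than 30 N
- home_1 (a point): where the centre of a bar lies when fully home in the groove at y = +81 mm of the rack: rack x = +25 mm, 32 mm above the bench
- home_2 (a point): where the centre of a bar lies when fully home in the groove at y = +27 mm of the rack: rack x = +25 mm, 32 mm above the bench
- home_3 (a point): where the centre of a bar lies when fully home in the groove at y = -27 mm of the rack: rack x = +25 mm, 32 mm above the bench
- home_4 (a point): where the centre of a bar lies when fully home in the groove at y = -81 mm of the rack: rack x = +25 mm, 32 mm above the bench
- tray: grey stack-nest tray, 210 (x) x 228 (y) mm, walls 26 mm, 0.5 kg; origin at the centre of its floor's underside. On the bench it stands on two runners (x = +/-30), origin 18 mm up. At the start nested: its x along the rack's x, pins through its slots, origin 57 mm above the bench. Half a turn on, the pins meet solid floor and it stands on their tips, origin at 87 mm
- tray_handle (a point): middle of the tray's handle, a straight bar above its centre: 110 mm long along the tray's x, 14 mm thick (y), 20 mm high; this point is 50 mm above the tray's origin, in the middle of the bar's height; there is 36 mm of free space under the bar
- tray_wide_end (a point): middle of the tray's wide end (tray x = +92 mm): slots 18 x 18 mm through the floor at y = +/-88 mm; the other, narrow end has its slots at x = -92, y = +/-40 mm
- bar_1: octagonal steel bar (three or four are present, all alike), 30 mm across flats, 90 mm long, 0.2 kg, lying flat on the bench; origin at its centre, x along its length. It sits in a V-groove on two 45-degree flats, with a flat on top, vertical flats at the sides for the grip, and its axis 32 mm above the bench
- bar_2: octagonal steel bar (three or four are present, all alike), 30 mm across flats, 90 mm long, 0.2 kg, lying flat on the bench; origin at its centre, x along its length. It sits in a V-groove on two 45-degree flats, with a flat on top, vertical flats at the sides for the grip, and its axis 32 mm above the bench
- bar_3: octagonal steel bar (three or four are present, all alike), 30 mm across flats, 90 mm long, 0.2 kg, lying flat on the bench; origin at its centre, x along its length. It sits in a V-groove on two 45-degree flats, with a flat on top, vertical flats at the sides for the grip, and its axis 32 mm above the bench
- bar_4: octagonal steel bar (three or four are present, all alike), 30 mm across flats, 90 mm long, 0.2 kg, lying flat on the bench; origin at its centre, x along its length. It sits in a V-groove on two 45-degree flats, with a flat on top, vertical flats at the sides for the grip, and its axis 32 mm above the bench
- tape_roll: roll of tape lying flat, 100 mm across, 25 mm high, at the back; bystander; origin under its centre
- precision_vice: small precision vice, 111 x 74 x 27 mm, at the back left of the rack; bystander; origin under its centre

How it is judged:
By the outcome, as a careful person would: the job done as asked, in the order asked, and still so for the second after the job is handed in, with the robot touching nothing.
Of bar_1, bar_2, bar_3, bar_4 only 3 to 4 are there at a start; the rules pass over those that are not, and their reading is None.
At some moment in a run one of bar_1, bar_3 may be knocked a few centimetres aside while the robot is not near it.
Once in a run the grip may slacken for a moment while it holds something.
It also fails if it takes over 210 s, if anything falls off the work surface, if the arm or the gripper's body presses on something with over 40 N, if the wrist force passes 120 N, or if a joint passes its speed limit or range.

## Working session

There is one attempt and no reset: what is moved stays moved. The work goes in short steps, Python scripts to look and compute and a shell command to move; the robot and the scene stay as the last step left them, time stands still between calls to the robot, and variables do not carry over. Pictures are saved under pics/ and viewed, at most 14 in all, crops included, and the job is handed in when it is done.

```bash
ls; mkdir -p pics; python3 - <<'E'
from station import arm
import cv2,numpy as np
print(arm.get_state(), arm.hold_point_z)
for n in("scene","top","wrist"):
    p=arm.camera_params(n);print(n,p)
    cv2.imwrite(f"pics/{n}0.png",arm.grab_frame(n)[:,:,::-1])
E
```

```text
nudge.py
pics
station.py
{'t': 0.0, 'q': array([-8.88923870e-01,  3.59377972e-01,  1.10449517e-02, -3.49358568e-04,
       -1.22409134e+00, -2.88070773e-01]), 'qd': array([-0.00152671, -0.00038752,  0.00073947,  0.00065529, -0.00109839,
       -0.00043252]), 'joint_efforts': array([-8.32329042e-04, -5.82718527e+01,  2.93058944e+01,  6.99724227e+00,
        6.99079319e-03, -8.41330666e-05]), 'eef_pos': array([ 0.25876361, -0.62289503,  0.22562254]), 'ee_rot': array([ 3.13993840e+00, -1.47687753e-04, -2.74790983e+00]), 'force': array([0.46917871, 0.05409519, 0.52734486]), 'moment': array([-0.03166088,  0.02333191,  0.02051327]), 'gripper_force': 0.0, 'width': 0.08799201088421904} 0.0188
scene {'fx': 464.9731472597384, 'fy': 464.9731472597384, 'cx': 254.07148809194473, 'cy': 178.62198213466993, 'T': array([[-0.84975987, -0.32068209,  0.41841506,  0.09663349],
       [-0.52714304,  0.50886861, -0.68056811,  0.74656223],
       [ 0.00532772, -0.79888405, -0.60146146,  0.80647308],
       [ 0.        ,  0.        ,  0.        ,  1.        ]])}
top {'fx': 371.9592532047442, 'fy': 371.9592532047442, 'cx': 250.49738249802598, 'cy': 193.56819920307558, 'T': array([[ 0.00966567, -0.99846969,  0.05445041,  0.49433673],
       [-0.99961104, -0.01107258, -0.02559618, -0.01995746],
       [ 0.02615992, -0.05418182, -0.99818835,  1.28610685],
       [ 0.        ,  0.        ,  0.        ,  1.        ]])}
wrist {'fx': 298.13476791879225, 'fy': 298.13476791879225, 'cx': 258.54810808741126, 'cy': 189.3662664632726, 'hand_eye': array([[ 9.98887328e-04, -9.68842276e-01, -2.47676496e-01,
         6.61693511e-02],
       [ 9.99999437e-01,  1.05645040e-03, -9.95130698e-05,
         4.15814105e-04],
       [ 3.58070403e-04, -2.47676257e-01,  9.68842786e-01,
        -1.57851839e-01],
       [ 0.00000000e+00,  0.00000000e+00,  0.00000000e+00,
         1.00000000e+00]])}
```
View pics/top0.png

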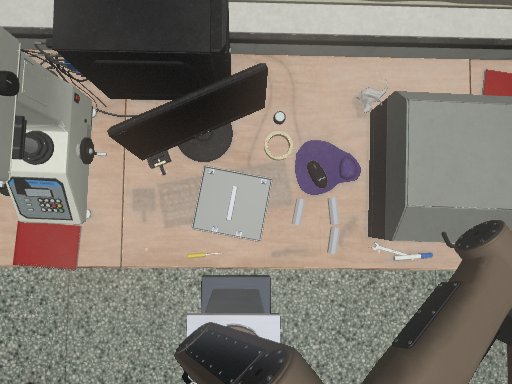

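View pics/scene0.png

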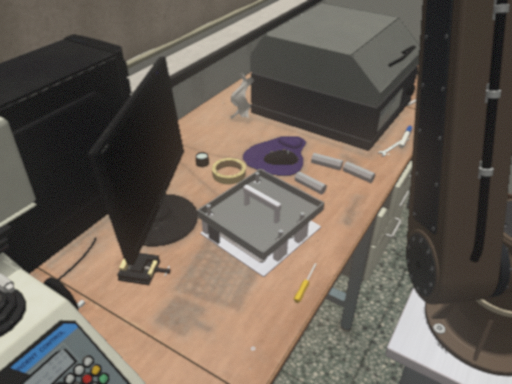

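The top view shows the tray at about (232,203), with the rack under it and the wide end (pins at (211,172) and (264,179)) away from the robot. There are three bars at (299,211), (333,211) and (333,240). The tape roll is at (278,146), the vice at (158,160), and free bench on the left around (150,215). Next I'll measure these from both views.

```bash
cat > h.py <<'E'
import numpy as np,cv2
from scipy.spatial.transform import Rotation as R
from station import arm
def cam(n,st=None):
    p=arm.camera_params(n)
    if n=="wrist":
        T=np.eye(4);T[:3,:3]=R.from_euler('xyz',st['ee_rot']).as_matrix();T[:3,3]=st['eef_pos'];T=T@p['hand_eye']
    else:T=p['T']
    return p,T
def ray(c,uv):
    p,T=c;d=T[:3,:3]@np.array([(uv[0]-p['cx'])/p['fx'],(uv[1]-p['cy'])/p['fy'],1.]);return T[:3,3],d
def plane(c,uv,z):
    o,d=ray(c,uv);return o+d*(z-o[2])/d[2]
def tri(c1,a,c2,b):
    o,d=ray(c1,a);O,D=ray(c2,b)
    s=np.linalg.lstsq(np.c_[d,-D],O-o,rcond=None)[0];A=o+d*s[0];B=O+D*s[1]
    return (A+B)/2,np.linalg.norm(A-B)
def proj(c,X):
    p,T=c;x=T[:3,:3].T@(np.array(X)-T[:3,3]);return np.array([x[0]/x[2]*p['fx']+p['cx'],x[1]/x[2]*p['fy']+p['cy']])
def grab(n,f=None):
    st=arm.get_state();im=arm.grab_frame(n)[:,:,::-1].copy()
    if f:cv2.imwrite("pics/"+f,im)
    return im,cam(n,st)
def go(x,y,z,yaw=None):
    "shift (tool axes) and turn from the present pose to a TCP target"
    st=arm.get_state();M=R.from_euler('xyz',st['ee_rot']).as_matrix()
    d=M.T@(np.array([x,y,z])-st['eef_pos']);y0=st['ee_rot'][2]
    t=None if yaw is None else -((yaw-y0+np.pi)%(2*np.pi)-np.pi)
    print('shift',d.round(4),'turn',t)
E
python3 - <<'E'
from h import *
t=cv2.imread('pics/top0.png');s=cv2.imread('pics/scene0.png')
a=cv2.resize(t[160:265,185:350],None,fx=4.8,fy=4.8,interpolation=cv2.INTER_CUBIC)
cv2.imwrite('pics/tc.png',a)
b=cv2.resize(s[140:275,195:385],None,fx=4.2,fy=4.2,interpolation=cv2.INTER_CUBIC)
cv2.imwrite('pics/sc.png',b);print(a.shape,b.shape)
hsv=cv2.cvtColor(t,cv2.COLOR_BGR2HSV)
for q in((299,211),(333,211),(333,240),(315,225),(232,203),(215,210)):print(q,hsv[q[1],q[0]])
E
```

```text
(504, 792, 3) (567, 798, 3)
(299, 211) [109  10 195]
(333, 211) [107   9 194]
(333, 240) [107   9 194]
(315, 225) [ 13  61 198]
(232, 203) [114  11 228]
(215, 210) [ 38   6 175]
```

View pics/tc.png

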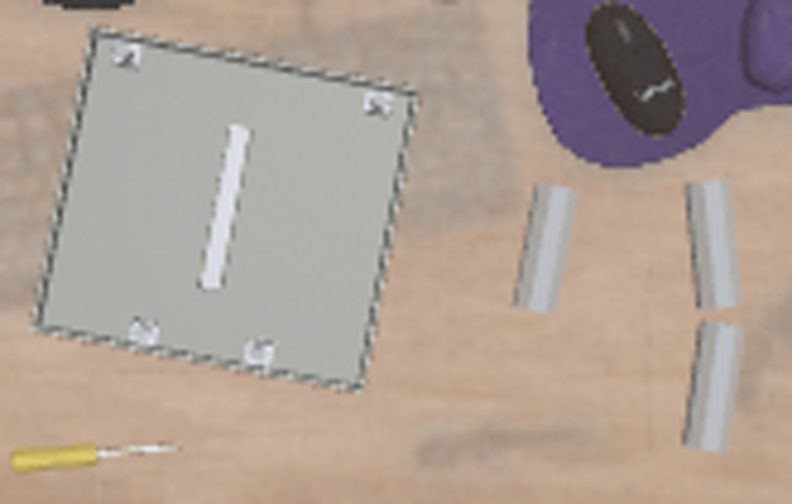

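View pics/sc.png

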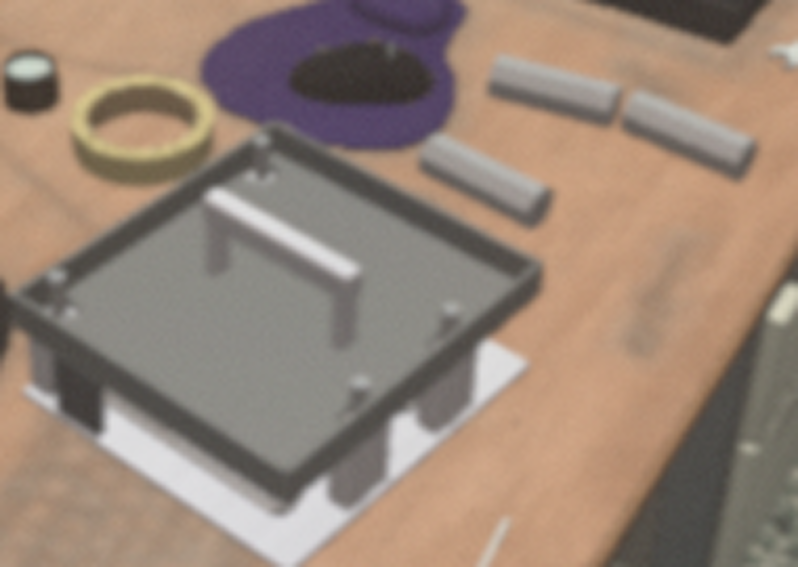

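The crops show the handle running from top-crop (238,128) to (211,288), and from scene-crop (213,196) to (352,272). The three bars are clear, and the pin pairs confirm that the wide end is at the far side.

```bash
cat >> h.py <<'E'
def blobs(m,lo,hi,c,z):
    out=[]
    for k in cv2.findContours(m.astype(np.uint8),cv2.RETR_EXTERNAL,cv2.CHAIN_APPROX_NONE)[0]:
        A=cv2.contourArea(k)
        if lo<A<hi:
            (u,v),wh,_=cv2.minAreaRect(k);q=[plane(c,p,z)[:2] for p in cv2.boxPoints(cv2.minAreaRect(k))]
            q=np.array(q);e=[q[1]-q[0],q[2]-q[1]];L=[np.linalg.norm(x) for x in e];i=int(np.argmax(L));d=e[i]*np.sign(e[i][0])
            out.append((q.mean(0).round(4),round(np.arctan2(d[1],d[0]),3),np.round(L,3),(round(u,1),round(v,1))))
    return out
E
python3 - <<'E'
from h import *
t=cv2.imread('pics/top0.png');s=cv2.imread('pics/scene0.png');ct=cam('top');cs=cam('scene')
T=lambda x,y:((x+.5)/4.8-.5+185,(y+.5)/4.8-.5+160)
S=lambda x,y:((x+.5)/4.2-.5+195,(y+.5)/4.2-.5+140)
P={'hf':((238,128),(213,196)),'hn':((211,288),(352,272)),'c_fl':((97,32),(14,297)),'c_fr':((415,95),(272,126)),'c_nr':((358,386),(540,268)),'c_nl':((37,325),(288,480)),
'pinNR':((258,352),(452,310)),'pinNL':((145,332),(360,385)),'pinFR':((377,104),(263,145)),'pinFL':((127,56),(57,278)),
'b1f':((555,187),(440,143)),'b1n':((535,310),(545,193)),'b2f':((709,182),(505,66)),'b2n':((721,306),(615,92)),'b3f':((722,323),(640,100)),'b3n':((706,450),(748,148))}
for k,(a,b) in P.items():
    X,e=tri(ct,T(*a),cs,S(*b));print(k,X.round(4),'gap',round(e,4))
hsv=cv2.cvtColor(t,cv2.COLOR_BGR2HSV)
m=(hsv[...,1]<28)&(hsv[...,0]>90)&(hsv[...,2]>150);m[:,:190]=0;m[:165]=0;m[262:]=0;m[:,352:]=0
for z in(.03,.117):
    for r in blobs(m,100,600,ct,z):print(z,r)
E
```

```text
hf [0.5802 0.0014 0.1146] gap 0.0012
hn [0.4767 0.0185 0.1159] gap 0.0022
c_fl [0.649  0.0997 0.0777] gap 0.0033
c_fr [ 0.6087 -0.1165  0.081 ] gap 0.0037
c_nr [ 0.409  -0.081   0.0784] gap 0.0026
c_nl [0.4484 0.136  0.073 ] gap 0.0013
pinNR [ 0.4318 -0.0134  0.0857] gap 0.0021
pinNL [0.4458 0.0632 0.0826] gap 0.0011
pinFR [ 0.601  -0.091   0.0851] gap 0.0017
pinFL [0.6328 0.0789 0.0842] gap 0.0047
b1f [ 0.5454 -0.2229  0.0265] gap 0.0055
b1n [ 0.4597 -0.2079  0.0291] gap 0.0028
b2f [ 0.5503 -0.3333  0.0241] gap 0.0056
b2n [ 0.4653 -0.3388  0.0297] gap 0.0007
b3f [ 0.4505 -0.3415  0.0268] gap 0.0051
b3n [ 0.3641 -0.3284  0.0277] gap 0.0009
```

```bash
cat >> h.py <<'E'
RC=np.array([.5284,.0097]);RY=-.176
def rk(x,y): # rack -> world
    c,s=np.cos(RY),np.sin(RY);return RC+np.array([c*x-s*y,s*x+c*y])
E
python3 -c "
from h import *
go(.5284,.0097,.25,RY+np.pi)"
```

```text
shift [-0.4916  0.4809 -0.0236] turn 0.5696636378994668
```

Careful with the scale: shifts go in units of 50 mm and turns go in units of 0.1 rad. That gives: -0.492 m is -9.84, 0.481 m is 9.62, 0.57 rad is 5.7.

```bash
echo '[0.088, -0.4, 0.4, -0.48, 0.3, 0.088, -1, 1, -0.48, 0.6, 0.088, -1.6, 1.6, -0.48, 1, 0.088, -2.2, 2.2, -0.48, 1.3, 0.088, -2.8, 2.8, -0.48, 1.7, 0.088, -3.4, 3.4, -0.48, 2, 0.088, -4, 4, -0.48, 2.4, 0.088, -4.6, 4.6, -0.48, 2.7, 0.088, -5.2, 5.2, -0.48, 3, 0.088, -5.8, 5.8, -0.48, 3.4, 0.088, -6.4, 6.4, -0.48, 3.7, 0.088, -7, 7, -0.48, 4, 0.088, -7.6, 7.6, -0.48, 4.4, 0.088, -8.2, 8.2, -0.48, 4.7, 0.088, -8.8, 8.8, -0.48, 5.1, 0.088, -9.3, 9.3, -0.48, 5.4, 0.088, -9.84, 9.62, -0.48, 5.7, 0.088, -9.84, 9.62, -0.48, 5.7, 0.088, -9.84, 9.62, -0.48, 5.7, 0.088, -9.84, 9.62, -0.48, 5.7]' > mv.in && python3 nudge.py mv.in 40
python3 -c "
from h import *
im,c=grab('wrist','w1.png')
X=[rk(-55,0),rk(0,0)]
for x,y,z in((.055,0,.117),(-.055,0,.117),(-.092,.04,.087),(-.092,-.04,.087),(.092,.088,.087),(.092,-.088,.087)):
    print((x,y),proj(c,[*rk(x,y),z]).round(1))
go(.5284,.0097,.088,RY+np.pi)"
```

```text
t: 1.82
eef_pos: [0.5284, 0.0097, 0.2501]
ee_rot: [-3.141, -0.001, 2.966]
force: [-0.7, -0.3, 0.4]
width: 0.0874
gripper_force: 0.0
(0.055, 0) [258.1 233. ]
(-0.055, 0) [258.3 125.6]
(-0.092, 0.04) [297.6  87.5]
(-0.092, -0.04) [219.3  87.4]
(0.092, 0.088) [333.1 252.7]
(0.092, -0.088) [183.3 252.3]
shift [-0.0002  0.0006  0.1623] turn -0.00020239903114038782
```

View pics/w1.png

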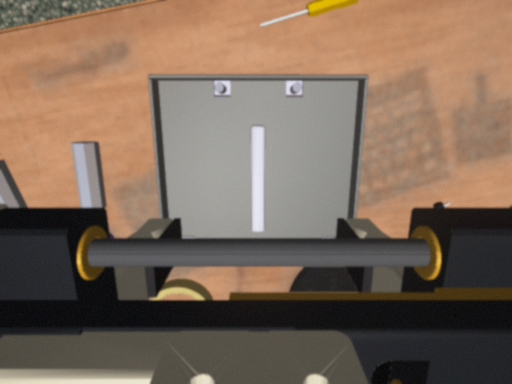

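The wrist view shows the handle from (258,126) to (258,232), against a prediction of (258,126) to (258,233). The measured tray pose holds, so I'll go down and grip.

```bash
echo '[0.088, 0, 0, 0.8, 0, 0.088, 0, 0, 1.6, 0, 0.088, 0, 0, 2.4, 0, 0.088, 0, 0, 2.9, 0, 0.088, 0, 0, 3.24, 0, 0.04, 0, 0, 3.24, 0, 0.0, 0, 0, 3.24, 0, 0.0, 0, 0, 3.24, 0, 0.0, 0, 0, 3.24, 0, 0.0, 0, 0, 3.24, 0, 0.0, 0, 0, 3.24, 0, 0.0, 0, 0, 3.24, 0]' > mv.in && python3 nudge.py mv.in 50
echo '[0, 0, 0, -0.4, 0, 0, 0, 0, -0.8, 0, 0, 0, 0, -1.1, 0, 0, 0, 0, -1.1, 0]' > mv.in && python3 nudge.py mv.in
```

```text
t: 2.87
eef_pos: [0.5291, 0.0098, 0.0894]
ee_rot: [3.141, 0.001, 2.965]
force: [-0.3, 0.7, 0.0]
width: 0.0465
gripper_force: 0.0
t: 3.2
eef_pos: [0.5307, 0.0102, 0.1471]
ee_rot: [3.139, 0.005, 2.966]
force: [0.6, 0.8, 0.1]
width: 0.0198
gripper_force: 0.0
```

The fingers close slowly, at about 0.08 m/s, so the grip hadn't landed before the lift. I'll repeat it with more closing time.

To row units: 0.04 m is 0.8, 0.055 m is 1.1.

```bash
echo '[0.05, 0, 0, 0, 0, 0.05, 0, 0, 0, 0, 0.05, 0, 0, 0, 0, 0.05, 0, 0, 0, 0, 0.05, 0, 0, 0, 0, 0.05, 0, 0, 0.4, 0, 0.05, 0, 0, 0.8, 0, 0.05, 0, 0, 1.1, 0, 0.05, 0, 0, 1.1, 0, 0, 0, 0, 1.1, 0, 0, 0, 0, 1.1, 0, 0, 0, 0, 1.1, 0, 0, 0, 0, 1.1, 0, 0, 0, 0, 1.1, 0, 0, 0, 0, 1.1, 0, 0, 0, 0, 1.1, 0, 0, 0, 0, 1.1, 0, 0, 0, 0, 1.1, 0]' > mv.in && python3 nudge.py mv.in 50
```

```text
t: 4.7
eef_pos: [0.5289, 0.0095, 0.0891]
ee_rot: [-3.142, 0.001, 2.966]
force: [-2.5, -1.4, 6.2]
width: 0.0138
gripper_force: 50.0
```

To row units: -0.065 m is -1.3, -0.05 m is -1.

```bash
echo '[0, 0, 0, -0.2, 0, 0, 0, 0, -0.4, 0, 0, 0, 0, -0.7, 0, 0, 0, 0, -1, 0, 0, 0, 0, -1.3, 0, 0, 0, 0, -1.3, 0, 0, 0, 0, -1.3, 0]' > mv.in && python3 nudge.py mv.in
python3 -c "
from h import *
go(.455,.33,.165)
go(.455,.33,.053)"
```

```text
t: 5.28
eef_pos: [0.529, 0.0099, 0.1543]
ee_rot: [3.14, 0.001, 2.965]
force: [-0.9, -0.0, -4.8]
width: 0.0134
gripper_force: 50.0
shift [ 0.129   0.3021 -0.0105] turn None
shift [0.1292 0.302  0.1015] turn None
```

To row units: 0.302 m is 6.04, 0.28 m is 5.6.

```bash
echo '[0, 0.16, 0.4, 0, 0, 0, 0.34, 0.8, 0, 0, 0, 0.52, 1.2, 0, 0, 0, 0.7, 1.6, 0, 0, 0, 0.86, 2, 0, 0, 0, 1.04, 2.4, 0, 0, 0, 1.2, 2.8, 0, 0, 0, 1.38, 3.2, 0, 0, 0, 1.54, 3.6, 0, 0, 0, 1.72, 4, 0, 0, 0, 1.9, 4.4, 0, 0, 0, 2.06, 4.8, 0, 0, 0, 2.24, 5.2, 0, 0, 0, 2.4, 5.6, 0, 0, 0, 2.58, 6.04, 0, 0, 0, 2.58, 6.04, 0, 0, 0, 2.58, 6.04, 0.6, 0, 0, 2.58, 6.04, 1, 0, 0, 2.58, 6.04, 1.4, 0, 0, 2.58, 6.04, 1.4, 0]' > mv.in && python3 nudge.py mv.in
python3 -c "
from h import *
grab('top','t2.png')"
```

```text
t: 6.95
eef_pos: [0.4521, 0.3266, 0.0785]
ee_rot: [-3.134, -0.005, 2.964]
force: [-0.4, -1.2, -4.6]
width: 0.0136
gripper_force: 50.0
```

View pics/t2.png

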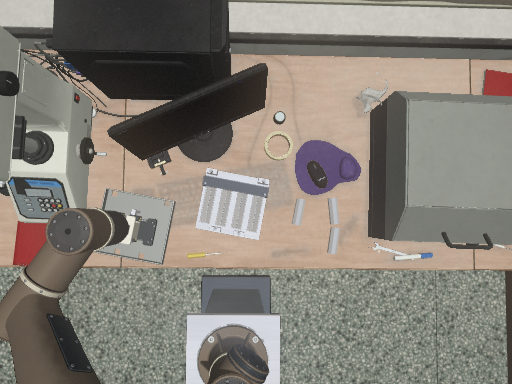

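The tray hovers at about (138,227), clear of the vice at (158,160) and the rack at (233,204). The rack is empty and its bridge is at the far end (236,183). I'll lower the tray, release it and rise.

```bash
echo '[0, 0, 0, 0.2, 0, 0, 0, 0, 0.36, 0, 0, 0, 0, 0.48, 0, 0, 0, 0, 0.54, 0, 0, 0, 0, 0.56, 0, 0, 0, 0, 0.56, 0]' > mv.in && python3 nudge.py mv.in; echo '[0.04, 0, 0, 0, 0, 0.04, 0, 0, 0, 0, 0.04, 0, 0, 0, 0, 0.04, 0, 0, 0, 0, 0.04, 0, 0, 0, 0, 0.04, 0, 0, -0.4, 0, 0.04, 0, 0, -1, 0, 0.08, 0, 0, -1.8, 0, 0.08, 0, 0, -2.6, 0, 0.08, 0, 0, -3, 0, 0.08, 0, 0, -3, 0, 0.08, 0, 0, -3, 0]' > mv.in && python3 nudge.py mv.in
python3 -c "
from h import *
go(*(rk(-.05,0)),.30)"
```

```text
t: 7.5
eef_pos: [0.4547, 0.3296, 0.0555]
ee_rot: [-3.142, 0.0, 2.965]
force: [0.6, 0.6, -4.1]
width: 0.0135
gripper_force: 50.0
t: 8.5
eef_pos: [0.4551, 0.3302, 0.2074]
ee_rot: [3.138, 0.002, 2.965]
force: [-0.9, 0.4, -0.6]
width: 0.0678
gripper_force: 0.0
shift [-0.0785 -0.3024 -0.0936] turn None
```

To row units: -0.05 m is -1, -0.02 m is -0.4.

```bash
echo '[0.088, -0.1, -0.4, -0.2, 0, 0.088, -0.2, -0.8, -0.4, 0, 0.088, -0.32, -1.2, -0.6, 0, 0.088, -0.44, -1.6, -0.8, 0, 0.088, -0.6, -2.2, -1, 0, 0.088, -0.8, -2.8, -1.2, 0, 0.088, -1, -3.4, -1.4, 0, 0.088, -1.2, -4, -1.6, 0, 0.088, -1.4, -4.6, -1.8, 0, 0.088, -1.6, -5.2, -1.8, 0, 0.088, -2, -5.6, -1.8, 0, 0.088, -2.6, -6.04, -1.8, 0, 0.088, -2.96, -6.04, -1.8, 0, 0.088, -2.96, -6.04, -1.8, 0, 0.088, -2.96, -6.04, -1.8, 0]' > mv.in && python3 nudge.py mv.in
python3 -c "
from h import *
im,c=grab('wrist','w2.png')
for x,y,z in((-.08,.081,.025),(-.08,-.081,.025),(.042,.11,.0555),(.042,-.11,.0555),(-.092,.04,.087),(-.092,-.04,.087),(.092,.088,.087),(.092,-.088,.087)):
    print((x,y),proj(c,[*rk(x,y),z]).round(1))
im,c=grab('top')
s=im[160:265,185:350];hsv=cv2.cvtColor(im,cv2.COLOR_BGR2HSV)
m=(hsv[...,1]<35)&(hsv[...,2]>130);m[:,:280]=0;m[:185]=0;m[262:]=0;m[:,352:]=0
for r in blobs(cv2.medianBlur(m.astype(np.uint8),3),60,600,c,.03):print(r)
"
```

```text
t: 9.75
eef_pos: [0.5473, 0.0056, 0.2935]
ee_rot: [-3.14, -0.003, 2.963]
force: [-0.8, 0.9, 0.0]
width: 0.0877
gripper_force: 0.0
(-0.08, 0.081) [318.7  88.7]
(-0.08, -0.081) [199.6  88.8]
(0.042, 0.11) [340.1 181.2]
(0.042, -0.11) [178.4 181.3]
(-0.092, 0.04) [293.9  73.2]
(-0.092, -0.04) [224.2  73.3]
(0.092, 0.088) [326.9 224.1]
(0.092, -0.088) [191.5 224.1]
(array([ 0.4087, -0.3347]), np.float64(-0.12), array([0.089, 0.031]), (333.6, 240.1))
(array([ 0.5041, -0.2147]), np.float64(-0.185), array([0.089, 0.031]), (298.3, 211.5))
(array([ 0.5094, -0.3334]), np.float64(0.097), array([0.032, 0.089]), (333.2, 210.2))
```

View pics/w2.png

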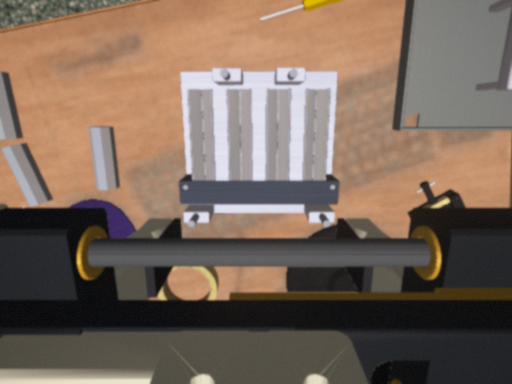

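The wrist view confirms the rack: near pins at about (226,74) and (292,74), bridge edge at v≈181 spanning 180 to 339, groove ends at v≈89. All of these match the projected pose. Each bar measures 89 x 31 mm as expected. The bar nearest the rack comes first.

```bash
python3 -c "
from h import *
go(.4838,-.2114,.09,-.18+np.pi)
go(.4838,-.2114,.0105)"
```

```text
shift [ 0.0234 -0.2253  0.2047] turn 0.0036769906905647076
shift [ 0.0232 -0.2252  0.2842] turn None
```

```bash
echo '[0.06, 0.04, -0.4, 0.2, 0, 0.06, 0.08, -0.9, 0.5, 0, 0.06, 0.14, -1.5, 0.8, 0, 0.06, 0.2, -2.1, 1.2, 0, 0.06, 0.26, -2.7, 1.6, 0, 0.06, 0.32, -3.3, 2, 0, 0.06, 0.4, -3.9, 2.4, 0, 0.06, 0.46, -4.4, 3, 0, 0.06, 0.46, -4.5, 3.6, 0, 0.06, 0.46, -4.5, 4.1, 0, 0.06, 0.46, -4.5, 4.1, 0, 0.06, 0.46, -4.5, 4.1, 0]' > mv.in && python3 nudge.py mv.in 40
python3 -c "
from h import *
im,c=grab('wrist','w3.png')
for x in(-.045,.045):
  for y in(-.015,.015):
    a=-.18;print(proj(c,[.5035+np.cos(a)*x-np.sin(a)*y,-.215+np.sin(a)*x+np.cos(a)*y,.03]).round(0))
go(.4838,-.2114,.0105,-.18+np.pi)"
```

```text
t: 10.85
eef_pos: [0.4844, -0.2106, 0.0902]
ee_rot: [-3.141, -0.003, 2.966]
force: [0.3, 0.4, 0.4]
width: 0.0598
gripper_force: 0.0
[237. 170.]
[277. 170.]
[238. 279.]
[275. 279.]
shift [ 0.0019 -0.001   0.0811] turn 0.005387021877882425
```

View pics/w3.png

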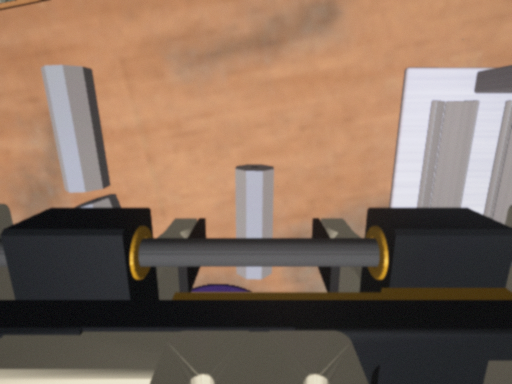

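The bar's near end is at columns 236–273, v≈168, and centred between the fingers as predicted. I'll descend, grip and lift.

```bash
echo '[0.06, 0, 0, 0.6, 0, 0.06, 0, 0, 1.1, 0, 0.06, 0, 0, 1.4, 0, 0.06, 0, 0, 1.6, 0, 0.06, 0, 0, 1.6, 0, 0.02, 0, 0, 1.6, 0, 0.02, 0, 0, 1.6, 0, 0.02, 0, 0, 1.6, 0, 0.02, 0, 0, 1.6, 0, 0.02, 0, 0, 1.6, 0, 0.02, 0, 0, 1.6, 0, 0.02, 0, 0, 1.6, 0, 0.02, 0, 0, 1.6, 0]' > mv.in && python3 nudge.py mv.in 40
echo '[0.02, 0, 0, -0.4, 0, 0.02, 0, 0, -0.8, 0, 0.02, 0, 0, -1.2, 0, 0.02, 0, 0, -1.2, 0, 0.02, 0, 0, -1.2, 0]' > mv.in && python3 nudge.py mv.in
python3 -c "
from h import *
p=rk(-.03,-.081);q=rk(-.03,-.027)
go(*p,.072,RY+np.pi);go(*p,.0275)"
```

```text
t: 11.98
eef_pos: [0.4859, -0.2115, 0.0114]
ee_rot: [-3.141, 0.001, 2.966]
force: [-0.8, -1.8, 8.1]
width: 0.0298
gripper_force: 39.8
t: 12.4
eef_pos: [0.4859, -0.2111, 0.0714]
ee_rot: [3.141, 0.002, 2.965]
force: [0.3, -0.2, -2.5]
width: 0.0298
gripper_force: 39.8
shift [ 0.0269  0.1438 -0.0006] turn -0.0005048036288353153
shift [0.027  0.1438 0.0439] turn None
```

To row units: 0.03 m is 0.6, 0.018 m is 0.36.

```bash
echo '[0.02, 0.08, 0.4, 0, 0, 0.02, 0.16, 0.9, 0, 0, 0.02, 0.26, 1.4, 0, 0, 0.02, 0.36, 1.9, 0, 0, 0.02, 0.46, 2.4, 0, 0, 0.02, 0.54, 2.7, 0, 0, 0.02, 0.54, 2.88, 0, 0, 0.02, 0.54, 2.88, 0, 0, 0.02, 0.54, 2.88, 0, 0, 0.02, 0.54, 2.88, 0.3, 0, 0.02, 0.54, 2.88, 0.6, 0, 0.02, 0.54, 2.88, 0.74, 0, 0.02, 0.54, 2.88, 0.82, 0, 0.02, 0.54, 2.88, 0.82, 0, 0.02, 0.54, 2.88, 0.82, 0]' > mv.in && python3 nudge.py mv.in
```

```text
t: 13.65
eef_pos: [0.4841, -0.0652, 0.0296]
ee_rot: [-3.141, -0.0, 2.965]
force: [-0.3, -0.3, -2.4]
width: 0.0296
gripper_force: 39.9
```

To row units: 0.0015 m is 0.03, 0.001 m is 0.02.

```bash
echo '[0.02, 0, 0, 0.02, 0, 0.02, 0, 0, 0.03, 0, 0.02, 0, 0, 0.03, 0, 0.02, 0, 0, 0.03, 0]' > mv.in && python3 nudge.py mv.in; python3 -c "
from h import *
print(rk(-.03,-.081))
im,c=grab('wrist','w4.png')"
```

```text
t: 13.98
eef_pos: [0.4844, -0.0652, 0.029]
ee_rot: [-3.141, 0.001, 2.966]
force: [-1.8, -2.8, 7.3]
width: 0.0296
gripper_force: 39.8
[ 0.48468093 -0.06479592]
```

View pics/w4.png

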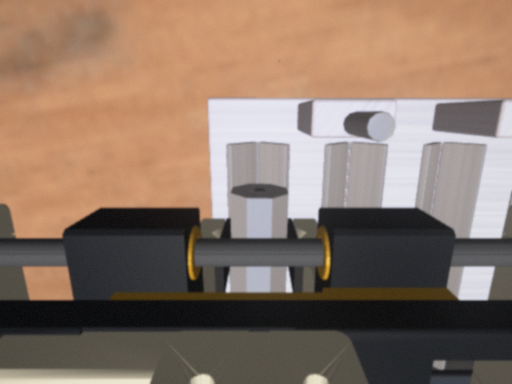

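The bar (columns 230–288) sits centred in its groove (228–290), and the upward force shows contact. I'll slide it home with a light grip, so that slip limits the force on the stop.

To row units: -0.03 m is -0.6, -0.004 m is -0.08.

```bash
echo '[0.02, 0, 0, -0.02, 0, 0.02, 0, 0, -0.02, 0, 0.02, 0, 0, -0.02, 0, 0.02, -0.08, 0, -0.02, 0, 0.02, -0.16, 0, -0.02, 0, 0.02, -0.24, 0, -0.02, 0, 0.02, -0.32, 0, -0.02, 0, 0.02, -0.4, 0, -0.02, 0, 0.02, -0.48, 0, -0.02, 0, 0.02, -0.56, 0, -0.02, 0, 0.02, -0.6, 0, -0.02, 0, 0.02, -0.64, 0, -0.02, 0, 0.02, -0.68, 0, -0.02, 0]' > mv.in && python3 nudge.py mv.in 10
echo '[0.02, -0.02, 0, 0, 0, 0.02, -0.04, 0, 0, 0, 0.02, -0.06, 0, 0, 0, 0.02, -0.06, 0, 0, 0]' > mv.in && python3 nudge.py mv.in
echo '[0.02, -0.02, 0, 0, 0, 0.02, -0.04, 0, 0, 0, 0.02, -0.06, 0, 0, 0, 0.02, -0.06, 0, 0, 0]' > mv.in && python3 nudge.py mv.in
```

```text
t: 15.12
eef_pos: [0.5163, -0.0714, 0.0286]
ee_rot: [-3.14, -0.003, 2.965]
force: [-5.2, -3.9, 2.7]
width: 0.0301
gripper_force: 10.0
t: 15.45
eef_pos: [0.5195, -0.0719, 0.0287]
ee_rot: [-3.14, -0.003, 2.965]
force: [-4.2, -5.2, 2.3]
width: 0.0296
gripper_force: 10.0
t: 15.78
eef_pos: [0.5202, -0.0723, 0.0283]
ee_rot: [-3.14, -0.006, 2.964]
force: [-9.7, 0.2, 8.3]
width: 0.0301
gripper_force: 10.0
```

```bash
echo '[0.05, 0, 0, 0, 0, 0.05, 0, 0, 0, 0, 0.05, 0, 0, 0, 0, 0.05, 0, 0, 0, 0, 0.05, 0, 0, 0, 0, 0.05, 0, 0, -0.4, 0, 0.06, 0, 0, -1, 0, 0.06, 0, 0, -1.8, 0, 0.06, 0, 0, -2.6, 0, 0.06, 0, 0, -3.4, 0, 0.06, 0, 0, -3.8, 0, 0.06, 0, 0, -3.8, 0]' > mv.in && python3 nudge.py mv.in
cat >> h.py <<'E'
def bars():
    im,c=grab('top')
    hsv=cv2.cvtColor(im,cv2.COLOR_BGR2HSV)
    m=(hsv[...,1]<35)&(hsv[...,2]>130);m[:,:270]=0;m[:165]=0;m[266:]=0;m[:,360:]=0
    for r in blobs(cv2.medianBlur(m.astype(np.uint8),3),60,600,c,.03):print('bar',r)
E
python3 -c "
from h import *
bars()
im,c=grab('wrist')
for a in((.025-.045,-.081-.015,.047),(.025-.045,-.081+.015,.047),(.042,-.11,.0555)):print(proj(c,[*rk(*a[:2]),a[2]]))
cv2.imwrite('pics/w5.png',im)
go(.50,-.335,.22)"
```

```text
t: 16.78
eef_pos: [0.5264, -0.0715, 0.2251]
ee_rot: [3.139, 0.01, 2.966]
force: [0.5, 0.0, -1.3]
width: 0.0601
gripper_force: 0.0
bar (array([ 0.4086, -0.3347]), np.float64(-0.127), array([0.089, 0.03 ]), (333.6, 240.1))
bar (array([ 0.5093, -0.3345]), np.float64(0.097), array([0.03 , 0.089]), (333.5, 210.3))
[243.90910726 145.12793372]
[270.93132579 145.1545295 ]
[231.84923181 200.82273003]
shift [-2.270e-02 -2.637e-01 -2.000e-04] turn None
```

View pics/w5.png

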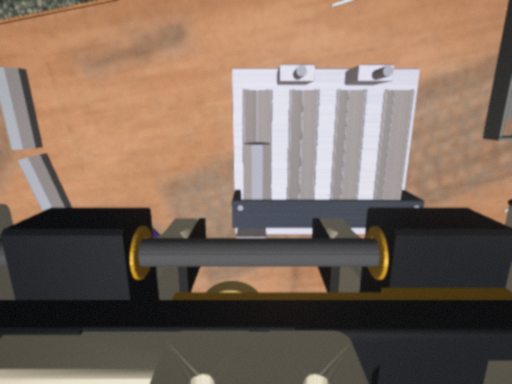

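The seated bar's rear end is at v≈144 (predicted 145), so it is home to within about 1 mm. I'll verify it later with a push. Next is the bar at (0.409,-0.335), going to the +27 groove.

```bash
python3 -c "
from h import *
go(.3888,-.3335,.10,-.127+np.pi)"
```

```text
shift [ 0.0873 -0.2818  0.1195] turn -0.04926046837444442
```

```bash
echo '[0.06, 0.12, -0.4, 0, 0, 0.06, 0.28, -0.9, 0, 0, 0.06, 0.46, -1.5, 0, -0.1, 0.06, 0.64, -2.1, 0.2, -0.2, 0.06, 0.84, -2.7, 0.4, -0.2, 0.06, 1.02, -3.3, 0.6, -0.3, 0.06, 1.2, -3.9, 0.8, -0.4, 0.06, 1.4, -4.5, 1.2, -0.5, 0.06, 1.6, -5.1, 1.6, -0.5, 0.06, 1.74, -5.5, 2, -0.5, 0.06, 1.74, -5.64, 2.4, -0.5, 0.06, 1.74, -5.64, 2.4, -0.5, 0.06, 1.74, -5.64, 2.4, -0.5]' > mv.in && python3 nudge.py mv.in 40
python3 -c "
from h import *
im,c=grab('wrist','w6.png')
for a in(-.127,-.15):
 for x in(-.045,.045):
  for y in(-.015,.015):
    print(proj(c,[.4086+np.cos(a)*x-np.sin(a)*y,-.3347+np.sin(a)*x+np.cos(a)*y,.03]).round(0))
g=cv2.cvtColor(im,cv2.COLOR_BGR2HSV)[...,1]
for v in(150,165,180,195,205):
  u=np.where(g[v,180:340]<45)[0]+180;print(v,u.min() if len(u) else 0,u.max() if len(u) else 0,len(u))
go(.3888,-.3335,.0105)"
```

```text
t: 17.97
eef_pos: [0.3867, -0.3339, 0.0973]
ee_rot: [3.141, -0.005, 3.014]
force: [0.4, 0.8, 1.3]
width: 0.0598
gripper_force: 0.0
[241. 172.]
[280. 172.]
[242. 277.]
[278. 277.]
[242. 171.]
[281. 172.]
[241. 276.]
[277. 277.]
150 0 0 0
165 0 0 0
180 239 274 36
195 239 274 36
205 239 274 36
shift [-0.0009  0.0004  0.0881] turn None
```

```bash
echo '[0.06, 0, 0, 0.6, 0, 0.06, 0, 0, 1.2, 0, 0.06, 0, 0, 1.54, 0, 0.06, 0, 0, 1.72, 0, 0.06, 0, 0, 1.78, 0, 0.06, 0, 0, 1.78, 0, 0.02, 0, 0, 1.78, 0, 0.02, 0, 0, 1.78, 0, 0.02, 0, 0, 1.78, 0, 0.02, 0, 0, 1.78, 0, 0.02, 0, 0, 1.78, 0, 0.02, 0, 0, 1.78, 0, 0.02, 0, 0, 1.78, 0, 0.02, 0, 0, 1.78, 0]' > mv.in && python3 nudge.py mv.in 40
echo '[0.02, 0, 0, -0.4, 0, 0.02, 0, 0, -0.8, 0, 0.02, 0, 0, -1.2, 0, 0.02, 0, 0, -1.2, 0, 0.02, 0, 0, -1.2, 0]' > mv.in && python3 nudge.py mv.in
python3 -c "
from h import *
go(*rk(-.03,.027),.072,RY+np.pi)"
```

```text
t: 19.18
eef_pos: [0.3887, -0.3343, 0.0106]
ee_rot: [-3.141, 0.001, 3.016]
force: [-2.1, -0.1, 5.7]
width: 0.0295
gripper_force: 39.8
t: 19.6
eef_pos: [0.3889, -0.3342, 0.0709]
ee_rot: [-3.141, 0.002, 3.015]
force: [-0.4, 0.1, -1.1]
width: 0.0294
gripper_force: 39.8
shift [-0.0664  0.3872 -0.0011] turn 0.0495347299013269
```

Careful with the scale: shifts go in units of 50 mm and turns go in units of 0.1 rad. That gives: 0.387 m is 7.74, 0.375 m is 7.5, 0.05 rad is 0.5.

```bash
echo '[0.02, -0.2, 0.4, -0.2, 0, 0.02, -0.4, 1, -0.24, 0.1, 0.02, -0.6, 1.6, -0.24, 0.2, 0.02, -0.8, 2.2, -0.24, 0.3, 0.02, -1, 2.8, -0.24, 0.4, 0.02, -1.2, 3.4, -0.24, 0.5, 0.02, -1.32, 4, -0.24, 0.5, 0.02, -1.32, 4.6, -0.24, 0.5, 0.02, -1.32, 5.2, -0.24, 0.5, 0.02, -1.32, 5.8, -0.24, 0.5, 0.02, -1.32, 6.4, -0.24, 0.5, 0.02, -1.32, 7, -0.24, 0.5, 0.02, -1.32, 7.5, -0.24, 0.5, 0.02, -1.32, 7.74, -0.24, 0.5, 0.02, -1.32, 7.74, -0.24, 0.5, 0.02, -1.32, 7.74, 0.2, 0.5, 0.02, -1.32, 7.74, 0.6, 0.5, 0.02, -1.32, 7.74, 0.76, 0.5, 0.02, -1.32, 7.74, 0.76, 0.5, 0.02, -1.32, 7.74, 0.76, 0.5]' > mv.in && python3 nudge.py mv.in
python3 -c "
from h import *
go(*rk(-.03,.027),.0275,RY+np.pi)"
```

```text
t: 21.27
eef_pos: [0.5022, 0.0408, 0.0318]
ee_rot: [-3.14, -0.001, 2.965]
force: [0.6, 0.2, -1.0]
width: 0.0295
gripper_force: 39.8
shift [-0.0013  0.001   0.0043] turn -0.0007074571287457587
```

To row units: 0.004 m is 0.08, 0.003 m is 0.06.

```bash
echo '[0.02, 0, 0, 0.04, 0, 0.02, 0, 0, 0.06, 0, 0.02, 0, 0, 0.08, 0, 0.02, 0, 0, 0.08, 0, 0.02, 0, 0, 0.08, 0]' > mv.in && python3 nudge.py mv.in
```

```text
t: 21.68
eef_pos: [0.5028, 0.0414, 0.0286]
ee_rot: [3.141, 0.001, 2.966]
force: [-0.2, -2.6, 1.8]
width: 0.0299
gripper_force: 39.8
```

```bash
echo '[0.02, 0, 0, 0.01, 0, 0.02, 0, 0, 0.01, 0, 0.02, 0, 0, 0.01, 0, 0.02, -0.08, 0, 0.01, 0, 0.02, -0.16, 0, 0.01, 0, 0.02, -0.24, 0, 0.01, 0, 0.02, -0.32, 0, 0.01, 0, 0.02, -0.4, 0, 0.01, 0, 0.02, -0.48, 0, 0.01, 0, 0.02, -0.56, 0, 0.01, 0, 0.02, -0.6, 0, 0.01, 0, 0.02, -0.64, 0, 0.01, 0, 0.02, -0.68, 0, 0.01, 0]' > mv.in && python3 nudge.py mv.in 10
echo '[0.02, -0.02, 0, 0, 0, 0.02, -0.04, 0, 0, 0, 0.02, -0.06, 0, 0, 0, 0.02, -0.06, 0, 0, 0]' > mv.in && python3 nudge.py mv.in
echo '[0.02, -0.02, 0, 0, 0, 0.02, -0.04, 0, 0, 0, 0.02, -0.06, 0, 0, 0, 0.02, -0.06, 0, 0, 0]' > mv.in && python3 nudge.py mv.in
```

```text
t: 22.77
eef_pos: [0.5341, 0.035, 0.0275]
ee_rot: [-3.14, -0.003, 2.965]
force: [-9.2, -0.6, 9.9]
width: 0.0301
gripper_force: 10.0
t: 23.1
eef_pos: [0.5372, 0.0344, 0.0275]
ee_rot: [-3.14, -0.003, 2.965]
force: [-8.1, -1.6, 10.2]
width: 0.0301
gripper_force: 10.0
t: 23.43
eef_pos: [0.539, 0.0341, 0.0271]
ee_rot: [-3.14, -0.005, 2.964]
force: [-11.3, 3.3, 10.2]
width: 0.0298
gripper_force: 10.0
```

To row units: 0.05 m is 1, -0.03 m is -0.6.

```bash
echo '[0.05, 0, 0, 0, 0, 0.05, 0, 0, 0, 0, 0.05, 0, 0, 0, 0, 0.05, 0, 0, 0, 0, 0.05, 0, 0, 0, 0, 0.0, 0, 0, -0.6, 0, 0.0, 0, 0, -0.9, 0, 0.0, 0.4, 0, -0.9, 0, 0, 0.7, 0, -0.9, 0, 0, 1, 0, -0.9, 0, 0, 1, 0, -0.9, 0, 0, 1, 0, -0.9, 0, 0, 1, 0, -0.6, 0, 0, 1, 0, -0.3, 0, 0, 1, 0, -0.04, 0, 0, 1, 0, -0.04, 0, 0, 1, 0, -0.04, 0, 0, 1, 0, -0.04, 0]' > mv.in && python3 nudge.py mv.in 10
python3 -c "
from h import *
s=arm.get_state();d=s['eef_pos'][:2]-RC;c,n=np.cos(RY),np.sin(RY);print(c*d[0]+n*d[1],-n*d[0]+c*d[1])"
```

```text
t: 24.93
eef_pos: [0.4935, 0.0434, 0.03]
ee_rot: [3.142, 0.001, 2.965]
force: [0.1, -0.2, 0.7]
width: 0.0001
gripper_force: 0.0
-0.0402931810749089 0.027077770525040054
```

Both fingers are closed behind the bar and clear of it. I'll push gently in small steps and watch the force.

```bash
echo '[0, -0.06, 0, 0, 0, 0, -0.12, 0, 0, 0, 0, -0.16, 0, 0, 0, 0, -0.16, 0, 0, 0]' > mv.in && python3 nudge.py mv.in; for i in 1 2 3; do echo '[0, -0.01, 0, 0, 0, 0, -0.02, 0, 0, 0, 0, -0.02, 0, 0, 0]' > mv.in && python3 nudge.py mv.in; done; python3 -c "
from h import *
s=arm.get_state();d=s['eef_pos'][:2]-RC;c,n=np.cos(RY),np.sin(RY);print(c*d[0]+n*d[1],-n*d[0]+c*d[1])"
```

```text
t: 25.27
eef_pos: [0.5014, 0.042, 0.03]
ee_rot: [3.141, 0.001, 2.965]
force: [-0.2, 0.4, -0.4]
width: 0.0002
gripper_force: 0.0
t: 25.52
eef_pos: [0.5015, 0.0417, 0.0296]
ee_rot: [3.142, 0.0, 2.965]
force: [-0.4, 0.3, -0.6]
width: 0.0007
gripper_force: 0.0
t: 25.77
eef_pos: [0.502, 0.0415, 0.0295]
ee_rot: [-3.141, -0.001, 2.965]
force: [-3.8, 0.6, 2.1]
width: 0.0007
gripper_force: 1.6
t: 26.02
eef_pos: [0.502, 0.0415, 0.0294]
ee_rot: [-3.141, -0.002, 2.965]
force: [-7.9, 5.0, 7.3]
width: 0.0003
gripper_force: 4.5
-0.031532594618012146 0.0266503085333782
```

```bash
echo '[0, -0.01, 0, -0.02, 0, 0, -0.02, 0, -0.02, 0, 0, -0.02, 0, -0.02, 0]' > mv.in && python3 nudge.py mv.in; echo '[0, 0.1, 0, 0, 0, 0, 0.2, 0, 0, 0, 0, 0.4, 0, -0.6, 0, 0, 0.4, 0, -1.4, 0, 0.06, 0.4, 0, -2.2, 0, 0.06, 0.4, 0, -3, 0, 0.06, 0.4, 0, -3, 0, 0.06, 0.4, 0, -3, 0]' > mv.in && python3 nudge.py mv.in; python3 -c "
from h import *
bars()
go(.4895,-.3365,.10,.097+np.pi)"
```

```text
t: 26.27
eef_pos: [0.5019, 0.041, 0.0299]
ee_rot: [-3.14, -0.004, 2.965]
force: [-10.1, 5.2, 4.4]
width: 0.0007
gripper_force: 5.3
t: 26.93
eef_pos: [0.4863, 0.0454, 0.1835]
ee_rot: [3.138, 0.006, 2.966]
force: [-0.9, 0.9, -0.2]
width: 0.0215
gripper_force: 0.0
bar (array([ 0.5095, -0.3343]), np.float64(0.097), array([0.03 , 0.089]), (333.4, 210.2))
shift [-0.0711 -0.3749  0.081 ] turn -0.2733510985690768
```

The force rose to 10 N with no travel, so that bar is home. The third bar is unmoved at (0.5095,-0.334), yaw 0.097.

```bash
echo '[0.06, -0.1, -0.5, 0, -0.2, 0.06, -0.2, -1.1, 0, -0.4, 0.06, -0.32, -1.7, 0, -0.6, 0.06, -0.44, -2.3, 0, -0.8, 0.06, -0.56, -2.9, 0, -1, 0.06, -0.68, -3.5, 0, -1.2, 0.06, -0.8, -4.1, 0, -1.4, 0.06, -0.9, -4.7, 0.2, -1.6, 0.06, -1, -5.3, 0.4, -1.8, 0.06, -1.1, -5.9, 0.8, -2, 0.06, -1.2, -6.5, 1.2, -2.2, 0.06, -1.32, -7.1, 1.6, -2.5, 0.06, -1.42, -7.5, 1.6, -2.73, 0.06, -1.42, -7.5, 1.6, -2.73, 0.06, -1.42, -7.5, 1.6, -2.73]' > mv.in && python3 nudge.py mv.in 40
python3 -c "
from h import *
im,c=grab('wrist','w7.png')
a=.097
for x in(-.045,.045):
  for y in(-.015,.015):
    print(proj(c,[.5095+np.cos(a)*x-np.sin(a)*y,-.3343+np.sin(a)*x+np.cos(a)*y,.03]).round(0))
g=cv2.cvtColor(im,cv2.COLOR_BGR2HSV)[...,1]
for v in(150,165,180,195,205):
  u=np.where(g[v,180:340]<45)[0]+180;print(v,u.min() if len(u) else 0,u.max() if len(u) else 0,len(u))
go(.4895,-.3365,.0105,.097+np.pi)"
```

```text
t: 28.23
eef_pos: [0.4874, -0.3377, 0.098]
ee_rot: [3.14, -0.004, -3.047]
force: [-0.5, -0.5, -0.4]
width: 0.0601
gripper_force: 0.0
[240. 172.]
[279. 172.]
[242. 277.]
[277. 277.]
150 0 0 0
165 249 255 2
180 237 272 36
195 238 272 35
205 238 272 35
shift [-0.0019  0.0002  0.0883] turn -0.0019035123035191504
```

```bash
echo '[0.06, 0, 0, 0.6, 0, 0.06, 0, 0, 1.2, 0, 0.06, 0, 0, 1.54, 0, 0.06, 0, 0, 1.72, 0, 0.06, 0, 0, 1.76, 0, 0.06, 0, 0, 1.76, 0, 0.02, 0, 0, 1.76, 0, 0.02, 0, 0, 1.76, 0, 0.02, 0, 0, 1.76, 0, 0.02, 0, 0, 1.76, 0, 0.02, 0, 0, 1.76, 0, 0.02, 0, 0, 1.76, 0, 0.02, 0, 0, 1.76, 0, 0.02, 0, 0, 1.76, 0]' > mv.in && python3 nudge.py mv.in 40
echo '[0.02, 0, 0, -0.4, 0, 0.02, 0, 0, -0.8, 0, 0.02, 0, 0, -1.4, 0, 0.02, 0, 0, -1.4, 0, 0.02, 0, 0, -1.4, 0]' > mv.in && python3 nudge.py mv.in
python3 -c "
from h import *
go(*rk(-.03,.081),.085,RY+np.pi)"
```

```text
t: 29.45
eef_pos: [0.4895, -0.3374, 0.0134]
ee_rot: [-3.141, 0.001, -3.045]
force: [-1.1, -2.0, 5.8]
width: 0.0291
gripper_force: 39.9
t: 29.87
eef_pos: [0.4897, -0.337, 0.0839]
ee_rot: [-3.141, 0.003, -3.045]
force: [0.3, -0.7, -2.3]
width: 0.0295
gripper_force: 39.9
shift [-0.0648  0.4274 -0.0012] turn 0.2725916109151889
```

```bash
echo '[0.02, -0.06, 0.4, 0, 0.2, 0.02, -0.14, 1, 0, 0.4, 0.02, -0.24, 1.6, 0, 0.6, 0.02, -0.34, 2.2, 0, 0.9, 0.02, -0.42, 2.8, 0, 1.2, 0.02, -0.52, 3.4, 0, 1.4, 0.02, -0.6, 4, 0, 1.7, 0.02, -0.7, 4.6, 0, 2, 0.02, -0.78, 5.2, 0, 2.2, 0.02, -0.88, 5.8, 0, 2.4, 0.02, -0.98, 6.4, 0, 2.6, 0.02, -1.06, 7, 0, 2.72, 0.02, -1.16, 7.6, 0, 2.72, 0.02, -1.24, 8.2, 0, 2.72, 0.02, -1.3, 8.54, 0, 2.72, 0.02, -1.3, 8.54, 0, 2.72, 0.02, -1.3, 8.54, 0, 2.72]' > mv.in && python3 nudge.py mv.in
python3 -c "
from h import *
go(*rk(-.03,.081),.0304,RY+np.pi)"
```

```text
t: 31.28
eef_pos: [0.5113, 0.0949, 0.0812]
ee_rot: [-3.14, -0.002, 2.968]
force: [-0.2, -0.4, -3.1]
width: 0.0295
gripper_force: 39.9
shift [-0.0019  0.0001  0.0508] turn 0.0022761597986975524
```

To row units: 0.02 m is 0.4, 0.053 m is 1.06.

```bash
echo '[0.02, 0, 0, 0.4, 0, 0.02, 0, 0, 0.7, 0, 0.02, 0, 0, 0.9, 0, 0.02, 0, 0, 1, 0, 0.02, 0, 0, 1.04, 0, 0.02, 0, 0, 1.04, 0, 0.02, 0, 0, 1.06, 0, 0.02, 0, 0, 1.06, 0, 0.02, 0, 0, 1.06, 0]' > mv.in && python3 nudge.py mv.in; python3 -c "
from h import *
im,c=grab('wrist','w8.png')"
```

```text
t: 32.03
eef_pos: [0.5124, 0.0938, 0.0304]
ee_rot: [-3.141, 0.0, 2.967]
force: [-5.0, -0.6, 6.6]
width: 0.0291
gripper_force: 39.9
```

View pics/w8.png

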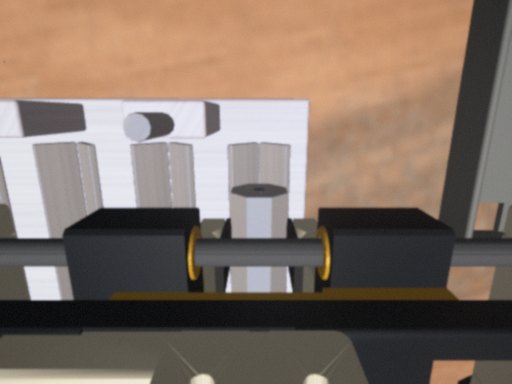

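The bar (230–288) is centred in its groove (228–290). The fingers are close to the neighbouring bar, so I'll open only slightly, rise, close and push from behind.

To row units: -0.02 m is -0.4, 0.02 m is 0.4.

```bash
echo '[0.034, 0, 0, -0.02, 0, 0.034, 0, 0, -0.02, 0, 0.034, 0, 0, -0.02, 0, 0.034, 0.06, 0, -0.02, 0, 0.034, 0.06, 0, -0.02, 0, 0.034, 0.06, 0, -0.4, 0, 0.034, 0.06, 0, -0.8, 0, 0.0, 0.4, 0, -0.8, 0, 0, 0.8, 0, -0.8, 0, 0, 0.84, 0, -0.8, 0, 0, 0.84, 0, -0.8, 0, 0, 0.84, 0, -0.5, 0, 0, 0.84, 0, -0.2, 0, 0, 0.84, 0, -0.02, 0, 0, 0.84, 0, -0.02, 0, 0, 0.84, 0, -0.02, 0]' > mv.in && python3 nudge.py mv.in 10
python3 -c "
from h import *
s=arm.get_state();d=s['eef_pos'][:2]-RC;c,n=np.cos(RY),np.sin(RY);print(c*d[0]+n*d[1],-n*d[0]+c*d[1])"
```

```text
t: 33.42
eef_pos: [0.4711, 0.1014, 0.0302]
ee_rot: [-3.14, -0.001, 2.966]
force: [-0.4, -0.0, 1.0]
width: 0.0005
gripper_force: 0.0
-0.07243531604083386 0.08029034175955067
```

To row units: -0.037 m is -0.74, -0.036 m is -0.72.

```bash
echo '[0, -0.06, 0, 0, 0, 0, -0.12, 0, 0, 0, 0, -0.18, 0, 0, 0, 0, -0.24, 0, 0, 0, 0, -0.3, 0, 0, 0, 0, -0.36, 0, 0, 0, 0, -0.42, 0, 0, 0, 0, -0.48, 0, 0, 0, 0, -0.54, 0, 0, 0, 0, -0.6, 0, 0, 0, 0, -0.66, 0, 0, 0, 0, -0.7, 0, 0, 0, 0, -0.72, 0, 0, 0, 0, -0.74, 0, 0, 0, 0, -0.74, 0, 0, 0]' > mv.in && python3 nudge.py mv.in; for i in 1 2 3 4 5; do echo '[0, -0.01, 0, 0, 0, 0, -0.02, 0, 0, 0, 0, -0.02, 0, 0, 0]' > mv.in && python3 nudge.py mv.in|egrep 'pos|force:'; done
```

```text
t: 34.67
eef_pos: [0.5076, 0.0951, 0.0305]
ee_rot: [-3.141, 0.0, 2.966]
force: [-2.4, 0.4, 1.6]
width: 0.0006
gripper_force: 1.2
eef_pos: [0.5084, 0.0949, 0.0305]
force: [-3.0, 0.3, 2.0]
gripper_force: 1.4
eef_pos: [0.5095, 0.0948, 0.0305]
force: [-3.1, -1.0, 1.8]
gripper_force: 1.3
eef_pos: [0.5105, 0.0946, 0.0305]
force: [-2.6, -0.2, 0.6]
gripper_force: 1.1
eef_pos: [0.5114, 0.0945, 0.0305]
force: [-1.7, -0.2, 1.2]
gripper_force: 1.1
eef_pos: [0.5115, 0.0944, 0.0305]
force: [-7.4, 2.5, 5.0]
gripper_force: 3.9
```

It reached home: the force jumped from 2 to 7 N at rack x = -31.4 mm, the same as the +27 bar. Now I'll check the -81 bar the same way.

To row units: -0.162 m is -3.24, -0.14 m is -2.8.

```bash
echo '[0, 0.1, 0, 0, 0, 0, 0.2, 0, 0, 0, 0, 0.2, 0, -0.6, 0, 0, 0.2, 0, -1, 0, 0, 0.2, -0.4, -1, 0, 0, 0.2, -1, -1, 0, 0, 0.2, -1.6, -1, 0, 0, 0.2, -2.2, -1, 0, 0, 0.2, -2.8, -1, 0, 0, 0.2, -3.24, -1, 0, 0, 0.2, -3.24, -1, 0, 0, 0.2, -3.24, -1, 0, 0, 0.2, -3.24, -0.6, 0, 0, 0.2, -3.24, -0.2, 0, 0, 0.2, -3.24, 0, 0, 0, 0.2, -3.24, 0, 0, 0, 0.2, -3.24, 0, 0]' > mv.in && python3 nudge.py mv.in
python3 -c "
from h import *
s=arm.get_state();d=s['eef_pos'][:2]-RC;c,n=np.cos(RY),np.sin(RY);print(c*d[0]+n*d[1],-n*d[0]+c*d[1])"
```

```text
t: 37.33
eef_pos: [0.4745, -0.0628, 0.0304]
ee_rot: [-3.141, -0.001, 2.968]
force: [0.7, 0.7, 1.2]
width: 0.0004
gripper_force: 0.0
-0.04038079914050935 -0.08085228450003114
```

To row units: -0.0065 m is -0.13, -0.006 m is -0.12.

```bash
echo '[0, -0.06, 0, 0, 0, 0, -0.12, 0, 0, 0, 0, -0.13, 0, 0, 0, 0, -0.13, 0, 0, 0]' > mv.in && python3 nudge.py mv.in|egrep 'pos|force:'; for i in 1 2 3 4; do echo '[0, -0.01, 0, 0, 0, 0, -0.02, 0, 0, 0, 0, -0.02, 0, 0, 0]' > mv.in && python3 nudge.py mv.in|egrep 'pos|force:'; done
python3 -c "
from h import *
s=arm.get_state();d=s['eef_pos'][:2]-RC;c,n=np.cos(RY),np.sin(RY);print(c*d[0]+n*d[1],-n*d[0]+c*d[1])"
```

```text
eef_pos: [0.4815, -0.0644, 0.0312]
force: [-0.5, 0.9, 0.7]
gripper_force: 0.0
eef_pos: [0.4818, -0.0648, 0.0307]
force: [-0.1, -0.1, -0.1]
gripper_force: 0.0
eef_pos: [0.4827, -0.0649, 0.0306]
force: [0.0, -0.2, -0.5]
gripper_force: 0.0
eef_pos: [0.4829, -0.0651, 0.0304]
force: [-3.1, 1.9, 2.2]
gripper_force: 1.8
eef_pos: [0.4829, -0.0653, 0.0302]
force: [-7.0, 4.0, 5.4]
gripper_force: 3.8
-0.03168674888572813 -0.0817745934273396
```

All three bars stop at the same place. I'll go over the tray and check its pose.

```bash
echo '[0, 0.1, 0, 0, 0, 0.0, 0.24, 0, 0, 0, 0.06, 0.24, 0, -0.6, 0, 0.06, 0.24, 0, -1.4, 0, 0.06, 0.24, 0, -2.2, 0, 0.06, 0.24, 0, -3, 0, 0.06, 0.24, 0, -3.6, 0, 0.06, 0.24, 0, -3.6, 0, 0.06, 0.24, 0, -3.6, 0]' > mv.in && python3 nudge.py mv.in 50; python3 -c "
from h import *
im,c=grab('top','t9.png');go(.455,.33,.21,RY+np.pi)"
```

```text
t: 39.42
eef_pos: [0.4738, -0.0629, 0.2127]
ee_rot: [3.139, 0.005, 2.966]
force: [-1.0, 0.0, -0.7]
width: 0.0414
gripper_force: 0.0
shift [0.0861 0.3839 0.0014] turn 0.0006017121404870984
```

View pics/t9.png

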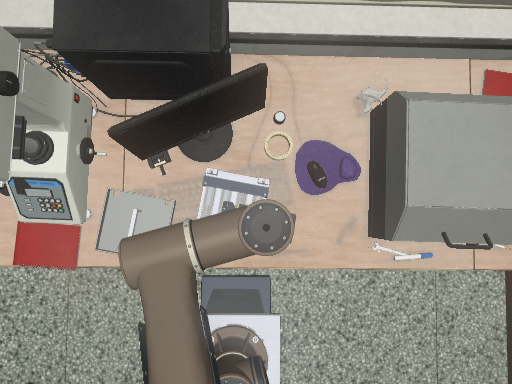

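The top view shows no bars left on the right, the tray undisturbed at (136,222), and the tape and vice in place.

```bash
echo '[0.06, 0.12, 0.5, 0, 0, 0.06, 0.24, 1.1, 0, 0, 0.06, 0.38, 1.7, 0, 0, 0.06, 0.52, 2.3, 0, 0, 0.06, 0.66, 2.9, 0, 0, 0.06, 0.78, 3.5, 0, 0, 0.06, 0.92, 4.1, 0, 0, 0.06, 1.06, 4.7, 0, 0, 0.06, 1.2, 5.3, 0, 0, 0.06, 1.32, 5.9, 0, 0, 0.06, 1.46, 6.5, 0, 0, 0.06, 1.6, 7.1, 0, 0, 0.06, 1.72, 7.68, 0, 0, 0.06, 1.72, 7.68, 0, 0, 0.06, 1.72, 7.68, 0, 0, 0.06, 1.72, 7.68, 0, 0]' > mv.in && python3 nudge.py mv.in; python3 -c "
from h import *
im,c=grab('wrist','w10.png')
for x in(-.055,.055):print(proj(c,[.455+np.cos(RY)*x,.33+np.sin(RY)*x,.078]).round(1))
h=cv2.cvtColor(im,cv2.COLOR_BGR2GRAY);print(h[100:240:14,258])
for v in(130,160,190,220):
  u=np.where(h[v,220:300]>200)[0]+220;print(v,u.min() if len(u) else 0,u.max() if len(u) else 0)
u=np.where(h[60:240,258]>200)[0]+60;print(u.min(),u.max())
go(.455,.33,.0515,RY+np.pi)"
```

```text
t: 40.8
eef_pos: [0.4544, 0.3293, 0.209]
ee_rot: [-3.139, -0.001, 2.967]
force: [0.4, -1.3, 0.7]
width: 0.0599
gripper_force: 0.0
[259.5 126.3]
[259.2 234.3]
[166 171 228 234 236 236 237 239 238 237]
130 254 265
160 254 265
190 254 264
220 254 264
127 231
shift [-0.0004  0.0014  0.1579] turn 0.0005812258092441347
```

```bash
echo '[0.06, 0, 0, 0.8, 0, 0.06, 0, 0, 1.6, 0, 0.06, 0, 0, 2.4, 0, 0.06, 0, 0, 2.9, 0, 0.06, 0, 0, 3.16, 0, 0.06, 0, 0, 3.16, 0, 0, 0, 0, 3.16, 0, 0, 0, 0, 3.16, 0, 0, 0, 0, 3.16, 0, 0, 0, 0, 3.16, 0, 0, 0, 0, 3.16, 0, 0, 0, 0, 3.16, 0, 0, 0, 0, 3.16, 0, 0, 0, 0, 3.16, 0, 0, 0, 0, 3.16, 0, 0, 0, 0, 3.16, 0, 0, 0, 0, 3.16, 0]' > mv.in && python3 nudge.py mv.in 55
echo '[0, 0, 0, -0.4, 0, 0, 0, 0, -1, 0, 0, 0, 0, -1.7, 0, 0, 0, 0, -2.2, 0, 0, 0, 0, -2.2, 0, 0, 0, 0, -2.2, 0, 0, 0, 0, -2.2, 0]' > mv.in && python3 nudge.py mv.in
python3 -c "
from h import *
go(.50,.15,.16)
go(.5289,.0095,.16)"
```

```text
t: 42.27
eef_pos: [0.4551, 0.3299, 0.0529]
ee_rot: [3.142, 0.0, 2.966]
force: [-1.1, -1.3, 5.1]
width: 0.0136
gripper_force: 55.0
t: 42.85
eef_pos: [0.4541, 0.3292, 0.1609]
ee_rot: [-3.14, -0.002, 2.966]
force: [-0.0, -0.1, -6.1]
width: 0.0135
gripper_force: 55.0
shift [-0.0766 -0.1684  0.0011] turn None
shift [-0.1296 -0.3016  0.0012] turn None
```

To row units: -0.18 rad is -1.8.

```bash
echo '[0, 0, 0, 0, -0.8, 0, 0, 0, 0, -1.8, 0, 0, 0, 0, -2.8, 0, 0, 0, 0, -3.8, 0, 0, 0, 0, -4.8, 0, 0, 0, 0, -5.8, 0, 0, 0, 0, -6.8, 0, 0, 0, 0, -7.8, 0, 0, 0, 0, -8.8, 0, 0, 0, 0, -9.8, 0, 0, 0, 0, -10.8, 0, 0, 0, 0, -11.8, 0, 0, 0, 0, -12.8, 0, 0, 0, 0, -13.8, 0, 0, 0, 0, -14.8, 0, 0, 0, 0, -15.5, 0, 0, 0, 0, -15.7, 0, 0, 0, 0, -15.7]' > mv.in && python3 nudge.py mv.in
echo '[0, 0, 0, 0, -0.8, 0, 0, 0, 0, -1.8, 0, 0, 0, 0, -2.8, 0, 0, 0, 0, -3.8, 0, 0, 0, 0, -4.8, 0, 0, 0, 0, -5.8, 0, 0, 0, 0, -6.8, 0, 0, 0, 0, -7.8, 0, 0, 0, 0, -8.8, 0, 0, 0, 0, -9.8, 0, 0, 0, 0, -10.8, 0, 0, 0, 0, -11.8, 0, 0, 0, 0, -12.8, 0, 0, 0, 0, -13.8, 0, 0, 0, 0, -14.8, 0, 0, 0, 0, -15.5, 0, 0, 0, 0, -15.716, 0, 0, 0, 0, -15.716, 0, 0, 0, 0, -15.716, 0, 0, 0, 0, -15.716]' > mv.in && python3 nudge.py mv.in
python3 -c "
from h import *
go(.528,.0097,.16,RY)"
```

```text
t: 44.35
eef_pos: [0.4543, 0.3292, 0.1607]
ee_rot: [3.14, -0.003, -1.748]
force: [0.5, 0.0, -5.0]
width: 0.0134
gripper_force: 55.0
t: 46.02
eef_pos: [0.455, 0.3298, 0.1623]
ee_rot: [3.141, 0.0, -0.178]
force: [0.3, 0.9, -4.6]
width: 0.0136
gripper_force: 55.0
shift [0.1285 0.3022 0.0024] turn -0.0016315695449371503
```

To row units: 0.302 m is 6.04, 0.29 m is 5.8.

```bash
echo '[0, 0.12, 0.3, 0, 0, 0, 0.26, 0.6, 0, 0, 0, 0.42, 1, 0, 0, 0, 0.6, 1.4, 0, 0, 0, 0.78, 1.8, 0, 0, 0, 0.94, 2.2, 0, 0, 0, 1.12, 2.6, 0, 0, 0, 1.28, 3, 0, 0, 0, 1.46, 3.4, 0, 0, 0, 1.62, 3.8, 0, 0, 0, 1.8, 4.2, 0, 0, 0, 1.96, 4.6, 0, 0, 0, 2.14, 5, 0, 0, 0, 2.32, 5.4, 0, 0, 0, 2.48, 5.8, 0, 0, 0, 2.58, 6.04, 0, 0, 0, 2.58, 6.04, 0, 0, 0, 2.58, 6.04, 0, 0, 0, 2.58, 6.04, 0, 0]' > mv.in && python3 nudge.py mv.in
python3 -c "
from h import *
im,c=grab('wrist','w11.png');print(arm.get_state()['q'][5])
s,_=grab('scene','s11.png')
cv2.imwrite('pics/s11c.png',cv2.resize(np.hstack([s[100:300,150:400],im[92:292,131:381]]),None,fx=1.6,fy=1.6,interpolation=cv2.INTER_CUBIC))
go(.5284,.0097,.16,RY)"
```

```text
t: 47.6
eef_pos: [0.5292, 0.0097, 0.1626]
ee_rot: [-3.141, 0.0, -0.176]
force: [0.5, -0.0, -4.7]
width: 0.0132
gripper_force: 55.0
1.0054555739281448
shift [-0.0008  0.0008  0.0026] turn 0.000883233202109146
```

View pics/s11c.png

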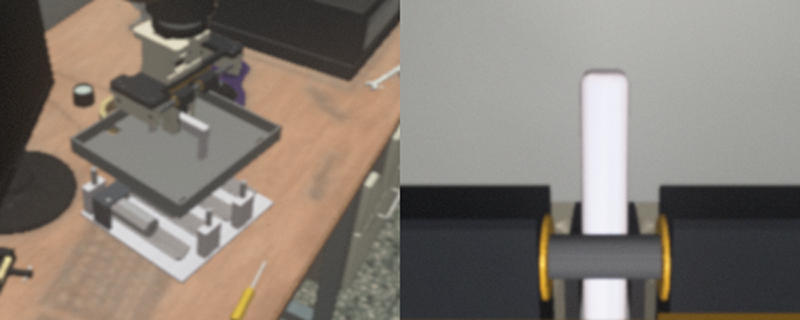

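The tray hangs level and square over the rack, and the handle is straight in the fingers. I'll lower it onto the pin tips.

```bash
echo '[0, 0, 0, 0.2, 0, 0, 0, 0, 0.4, 0, 0, 0, 0, 0.6, 0, 0, 0, 0, 0.7, 0, 0, 0, 0, 0.72, 0, 0, 0, 0, 0.72, 0, 0, 0, 0, 0.72, 0]' > mv.in && python3 nudge.py mv.in|egrep 'pos|rot|force:'; for i in 1 2 3 4; do echo '[0, 0, 0, 0.02, 0, 0, 0, 0, 0.03, 0, 0, 0, 0, 0.03, 0, 0, 0, 0, 0.03, 0]' > mv.in && python3 nudge.py mv.in|egrep 'pos|force:';done
```

```text
eef_pos: [0.5297, 0.0102, 0.1266]
ee_rot: [3.141, -0.0, -0.175]
force: [0.3, 0.5, -4.6]
gripper_force: 55.0
eef_pos: [0.5296, 0.0101, 0.1253]
force: [1.2, -0.6, -3.5]
gripper_force: 55.0
eef_pos: [0.5294, 0.0101, 0.1235]
force: [-0.2, -0.0, -4.1]
gripper_force: 55.0
eef_pos: [0.5294, 0.0101, 0.122]
force: [-0.6, 0.1, -4.7]
gripper_force: 55.0
eef_pos: [0.5296, 0.0101, 0.1216]
force: [-3.3, 0.0, 5.2]
gripper_force: 55.0
```

Contact is at TCP 0.1217, as expected. The tray is about 1.5 mm too far along x, so I'll lift slightly, shift and set it down again.

```bash
echo '[0, 0, 0, -0.06, 0, 0, 0, 0, -0.06, 0, 0, -0.03, 0, -0.06, 0, 0, -0.03, 0, -0.06, 0, 0, -0.03, 0, -0.06, 0, 0, -0.03, 0, -0.02, 0, 0, -0.03, 0, 0, 0, 0, -0.03, 0, 0, 0, 0, -0.03, 0, 0, 0]' > mv.in && python3 nudge.py mv.in; echo '[0.03, 0, 0, 0, 0, 0.03, 0, 0, 0, 0, 0.03, 0, 0, 0, 0, 0.03, 0, 0, 0, 0, 0.04, 0, 0, 0, 0, 0.04, 0, 0, 0, 0, 0.04, 0, 0, 0, 0, 0.04, 0, 0, -0.4, 0, 0.04, 0, 0, -1, 0, 0.06, 0, 0, -1.8, 0, 0.06, 0, 0, -2.6, 0, 0.06, 0, 0, -2.6, 0, 0.06, -0.8, 0, -2.6, 0, 0.06, -1.6, 0, -2.6, 0, 0.06, -2, 0, -2.6, 0, 0.06, -2, 0, -2.6, 0]' > mv.in && python3 nudge.py mv.in
python3 -c "
from h import *
s,_=grab('scene','s12.png');t,_=grab('top','t12.png');w,_=grab('wrist')
z=lambda a,h:cv2.resize(a,(int(a.shape[1]*h/a.shape[0]),h),interpolation=cv2.INTER_CUBIC)
cv2.imwrite('pics/f.png',np.hstack([z(s[150:290,180:340],400),z(t[150:250,170:250],400)]))"
```

```text
t: 50.37
eef_pos: [0.5282, 0.0103, 0.1216]
ee_rot: [-3.142, -0.001, -0.175]
force: [-5.4, 0.6, 7.2]
width: 0.0135
gripper_force: 55.0
t: 51.7
eef_pos: [0.4263, 0.0277, 0.251]
ee_rot: [-3.14, -0.001, -0.174]
force: [-0.6, -0.4, 0.2]
width: 0.06
gripper_force: 0.0
```

View pics/f.png

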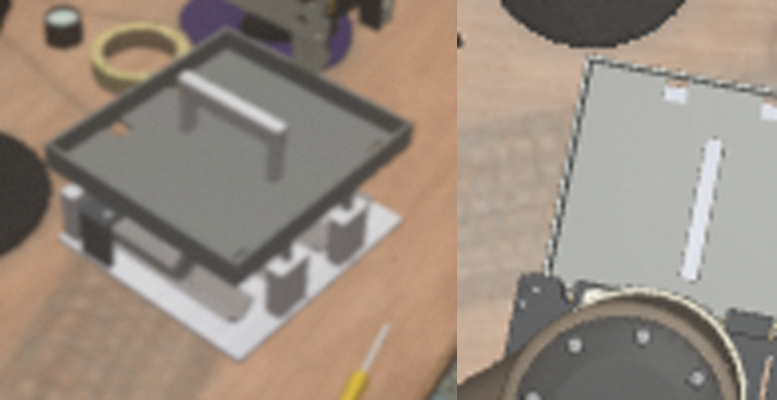

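The tray stands high and level on the pins, and the gripper is clear. I'll do a quick numeric check of its handle pose before handing in.

```bash
python3 -c "
from h import *
ct=cam('top');cs=cam('scene')
T=lambda x,y:((x-457+.5)/4-.5+170,(y+.5)/4-.5+150);S=lambda x,y:((x+.5)/2.857-.5+180,(y+.5)/2.857-.5+150)
A,e=tri(ct,T(714,141),cs,S(186,78));B,f=tri(ct,T(690,279),cs,S(281,128));print(A,e,B,f,(A+B)/2,np.arctan2((A-B)[1],(A-B)[0]))
im,c=grab('scene');a=cv2.imread('pics/s12.png');print(np.abs(im.astype(int)-a)[200:290,180:340].mean())"
```

```text
[0.58200456 0.00163921 0.14218206] 0.0022679381286753388 [0.47799634 0.01979487 0.14547934] 0.0026581108919206736 [0.53000045 0.01071704 0.1438307 ] -0.17281861092435516
1.225625
```

```bash
python3 -c "
from station import arm
print(arm.job_done())"
```

```text
the job is handed in; nothing more can be done
None
```

The job is handed in, with no verdict returned: all three bars are home against the stop in grooves +81, +27 and -81, and the tray stands half-turned, high and level on the pin tips, with the tape roll and vice never approached.

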